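# Lay a tall pot down on the printing pad

### The job

Tip the tall white square pot over the steel stop strip at its foot, so that it comes to lie flat on its side lengthwise along the green pad, with its foot still at the stop. Ease it down under control all the way without letting it fall or drop onto the pad; only nudge, hook and support it with the fingers: do not squeeze it, lift it or carry it, and leave everything else where it is.

Things in the scene. Friction and masses are not known exactly. Their poses are not given: they have to be found in the camera images.
- pot: tall white plastic pot, square, 70 x 70 mm outside, 165 mm tall, walls 4 mm and floor 5 mm thick, hollow and open at the top (mouth 62 x 62 mm); about 0.2 kg (0.15 to 0.26). Origin at the centre of its underside, z along its length from foot to mouth. At the start it stands upright on the plate, its -x face 1 to 6 mm from the stop strip, within 0.08 rad of the jig's yaw
- pot_toe (a point): middle of the lower edge of the pot's -x face (35 mm from the axis, at the underside): the edge it tips about. Pushed at the top, the pot tips over the stop without sliding; it balances leaning about 25 degrees and falls by itself beyond that, so it needs holding back from there on. As it goes over, its foot slides back from the stop by 10 to 25 mm. Its axes are the pot's
- pot_rim (a point): centre of the pot's mouth, at the height of the rim, 165 mm above the underside. Let go when the open end is over about 10 mm above the pad, the pot lands too hard. Its axes are the pot's
- jig: fixed aluminium plate, 310 x 240 mm, 20 mm thick, lying on the bench, its yaw 1.2 to 1.92 rad; origin on the bench under the foot-side edge of the stop strip, z up. -x is the direction in which the pot is to be tipped (roughly -y of the world, to the robot's right): the pot stands at +x, the pad lies at -x
- pad: fixed green pad on the jig plate, 165 x 130 mm, 8 mm thick (top 28 mm above the bench); origin at the middle of its edge next to the stop strip, on the plate; it extends from there 165 mm along -x of the jig
- stop_edge (a point): middle of the top edge of the fixed steel stop strip on the side of the pot, 28 mm above the bench; the strip is 10 mm wide (towards the pad), 130 mm long, 8 mm high above the plate, level with the pad. Its axes are the jig's
- small_jar: small red jar with a black lid, 34 mm diameter, 45 mm tall, standing on the jig plate beside the pad; origin at the centre of its underside. Bystander, to be left alone
- thumb_nut: brass thumb nut, 26 mm diameter, 26 mm tall, standing on the jig plate beside the pot; origin at the centre of its underside. Bystander, to be left alone
- ink_pot: ink jar with a red lid, 80 mm diameter, 85 mm tall, on the bench; origin at the centre of its underside. Bystander, to be left alone
- white_cup: round white cup, 72 mm diameter, 85 mm tall, on the bench; origin at the centre of its underside. Bystander, to be left alone
- tape: roll of yellow tape, 100 mm diameter, 25 mm tall, flat on the bench; origin at the centre of its underside. Bystander, to be left alone
- spatula: ink spatula lying on the bench along its own x; origin below its middle. Bystander, to be left alone
- screwdriver: screwdriver lying on the bench along its own x; origin below its middle. Bystander, to be left alone
Not all that is in view belongs to the job. What is shaped like the pot but red is not meant.

How it is judged:
By the outcome, as a careful person would: the job done as asked, in the order asked, and still so for the second after the job is handed in, with the robot touching nothing.
It also fails if it takes over 51 s, if anything falls off the work surface, if the arm or the gripper's body presses on something with over 40 N, if the wrist force passes 120 N, or if a joint passes its speed limit or range.

### The arm

A 6-joint arm with a two-finger parallel gripper is mounted at the origin on the work surface. World frame = base frame: x ahead of the robot, y to its left, z up, the work surface at z = 0. Lengths are in m, angles in rad, forces in N, time in s.
With the tool pointing down it reaches from about 0.375 to 0.9 m from the base axis. Payload 3.1 kg.
Tool frame: the origin (TCP) lies at the very end of the fingers, on their centre line; the grasp point (between the pads) lies 19 mm behind it (robot.hold_point_z is the z of the grasp point in the tool frame, in m); z points along the fingers, y is the direction in which the jaws open and shut (so a half turn about z gives the same grasp; the last joint's range is limited). The gripper opens to 87 mm and grips with 3 to 60 N. Pads are 19 mm wide; open, the fingers measure 117 mm over their backs; the gripper's body (75 mm by 190 mm) begins 51 mm behind the grasp point.
Start: joints at [1.065, 0.527, 1.433, -0, 1.181, -0.178], TCP at [0.201, 0.592, 0.223] pointing down, gripper open.
Joint ranges: [-3.08, 3.08], [-0.75, 2.2], [0.22, 2.44], [-1.43, 4.57], [0, 2.65], [-2.85, 2.85]. Speed limits (rad/s): [2.79, 2.79, 3.14, 3.14, 3.14, 3.14].

### API

Orientations are given as a unit quaternion [x, y, z, w].
In Python, from rig import robot, viewer, spotter gives the robot as it stands.
- The arm moves only by the shell command python3 -m crank 'ROWS' [FORCE]. ROWS is text: rows parted by semicolons, each of 7 numbers parted by spaces: the turn, a rotation vector about the tool's x, y, z in units of 5 degrees (1.0 is 5 degrees), then the shift along the tool's x, y, z in units of 40 mm (1.0 is 40 mm), then the gripper's target within -1 to 1 (shut at 1, half-way at 0, fully open at -1). A call has 1 to 5 rows; each row shifts and turns the pose as measured when the row begins, along the tool's axes as they then stand; what a row does not reach is not made up. A row lasts 1/8 s, in which the tool goes at most 62.5 mm and 10.7 degrees, less where a joint would pass 70% of its speed; a pose out of reach is approached as far as the arm can. A call is refused whole if a number of a shift passes 1 or a number of a turn 1, either way. A call with a gripper value outside its range is refused whole. The fingers move at their own pace and stop on an object; FORCE is the grip in N (left out, the last holds). Time passes only in rows, so rows that do not move let the fingers close. It gives the time, the measured TCP pose, the force and the opening at its end, in the units of the state.
- robot.get_obs(): the state, without advancing time (a new reading comes with each control period).
- viewer.camera(name): name is "scene" or "top" or "wrist"; returns a dict with "img" (384x512x3 uint8, red, green, blue), "camera_matrix" (3x3 intrinsics, pixels), "xyz" and "attitude" of the camera in the world. Camera axes: x right, y down, z forward; pixel columns grow to the right and rows downward; lengths in m; the calibration is good to about 2 mm. A picture is of the moment at which its call begins. There is no depth.
- robot.hand_in(): hands the job in, once; it reports no verdict.
Trained networks look in a picture, given as the dict that the camera call returned (one of the last four; its "shot" number tells which), for a name from the list of things; names that differ only in an ending like _2 or _b are one class to them, and where a whole thing is asked for, a point or a joint stands for the part that bears it (a point fixed in the world has none). Each returns a list of dicts, best first, with "score" (0 to 1); they miss things now and then, are a little off and sometimes report something else, mostly with a low value. They report only what shows in the picture. A call takes as long as a camera call. They do not tell look-alikes from the thing itself.
- spotter.boxes_of(name, picture): "at" ([x, y, z] in m, in the coordinates of the camera as it stood for that picture, good to about 4 mm: the middle of the surface that is visible of it).
The state is a dict: "time": time; "q": joint angles; "joint_velocities": joint speeds; "joint_torque": joint torques, N m; "position": TCP position; "tool_rot": TCP orientation; "ft_force": force on the tool from outside, world axes, zero at the start; "moment": the same for the moment, N m; "grip_width": finger opening in m.
Only numpy, scipy, OpenCV 4.12 (cv2) and the standard library are available. Lean on these libraries where they do the work, as an engineer would, in place of code of your own. Each camera call takes 0.05 s, during which the arm holds its last target.

## Working session

There is one attempt and no reset: what is moved stays moved. The work goes in short steps, Python scripts to look and compute and a shell command to move; the robot and the scene stay as the last step left them, time stands still between calls to the robot, and variables do not carry over. Pictures are saved under pics/ and viewed, and the job is handed in when it is done.

```bash
ls; mkdir -p pics; python3 - <<'E'
from rig import robot, viewer, spotter
import cv2, numpy as np
o=robot.get_obs(); print(o)
for n in ["scene","top","wrist"]:
    p=viewer.camera(n); cv2.imwrite(f"pics/{n}0.png",p["img"][:,:,::-1]); print(n,p["camera_matrix"],p["xyz"],p["attitude"],p["shot"])
    for k in ["pot","jig","pad","small_jar","thumb_nut","ink_pot","white_cup"]:
        try: print(k,[(round(b["score"],2),np.round(b["at"],3)) for b in spotter.boxes_of(k,p)][:3])
        except Exception as e: print(k,e)
E
```

```text
pics
{'time': 0.0, 'q': array([ 1.06548697e+00,  5.28501662e-01,  1.43391281e+00,  2.40416991e-06,
        1.18141604e+00, -1.78528548e-01]), 'joint_velocities': array([ 0.00076436, -0.00137563, -0.00087266, -0.0007581 ,  0.00228215,
       -0.00064008]), 'joint_torque': array([-1.00529174e-03, -4.40037847e+01, -1.76592064e+01,  6.31769956e-02,
        5.82509895e-02, -1.90761830e-04]), 'position': array([0.20024318, 0.59126488, 0.22154651]), 'tool_rot': array([ 1.62664736e-01,  9.86680765e-01, -1.05378633e-03, -3.76219729e-04]), 'ft_force': array([-0.12314266, -0.04971049,  1.07947415]), 'moment': array([0.00428301, 0.05739922, 0.01116626]), 'grip_width': 0.08690609590000126}
scene [[437.3933782    0.         251.70670392]
 [  0.         437.3933782  194.95870194]
 [  0.           0.           1.        ]] [1.06715018 0.15515152 0.99409614] [ 0.58091226  0.75612095 -0.23892435 -0.18367692] 1
pot [(0.76, array([0.249, 0.064, 1.03 ])), (0.64, array([0.074, 0.057, 1.015]))]
jig [(0.84, array([-0.021,  0.11 ,  1.111]))]
pad [(0.95, array([-0.047,  0.068,  1.133]))]
small_jar [(0.47, arr
[... 489 characters left out ...]
(0.52, array([ 0.338, -0.15 ,  1.344]))]
jig [(0.69, array([0.008, 0.037, 1.295])), (0.69, array([-0.086,  0.009,  1.222]))]
pad [(0.64, array([0.051, 0.029, 1.292]))]
small_jar [(0.4, array([-0.005,  0.11 ,  1.239]))]
thumb_nut [(0.41, array([-0.022, -0.067,  1.297])), (0.23, array([-0.002,  0.115,  1.235]))]
ink_pot [(0.57, array([-0.341, -0.071,  1.243]))]
white_cup [(0.58, array([-0.41 ,  0.035,  1.262]))]
wrist [[271.36701815   0.         258.75834171]
 [  0.         271.36701815 187.88239698]
 [  0.           0.           1.        ]] [0.13171872 0.61506758 0.38528127] [0.80592597 0.57723834 0.07696321 0.10656404] 3
pot []
jig []
pad []
small_jar []
thumb_nut []
ink_pot []
white_cup []
```

View pics/scene0.png

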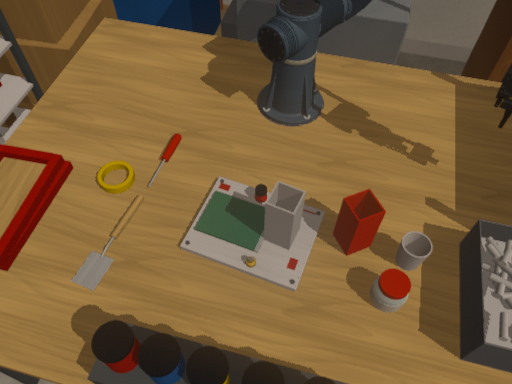

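View pics/top0.png

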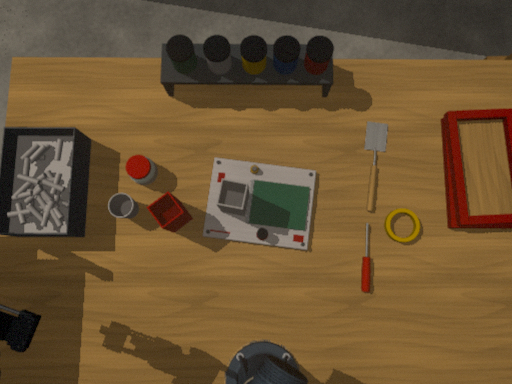

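```bash
python3 - <<'E'
import cv2
a=cv2.imread('pics/top0.png')[120:280,180:370]; cv2.imwrite('pics/topc.png',cv2.resize(a,None,fx=4,fy=3.7,interpolation=cv2.INTER_CUBIC))
a=cv2.imread('pics/scene0.png')[130:330,170:370]; cv2.imwrite('pics/scenec.png',cv2.resize(a,None,fx=3,fy=3,interpolation=cv2.INTER_CUBIC))
E
```

```text
(no output)
```

View pics/topc.png

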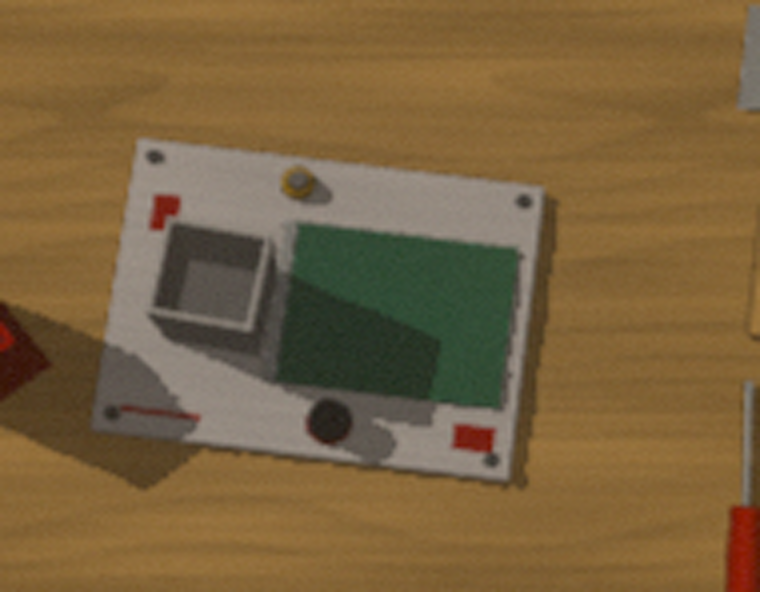

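View pics/scenec.png

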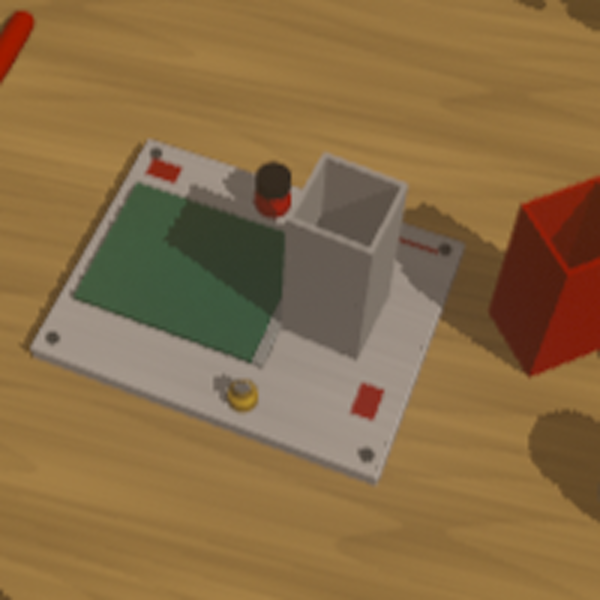

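The pot is the white one, at scene px (285,215) and top px (233,195). The red square one at top px (168,211) is a look-alike, so I'm leaving it. Next I'll measure the jig and the rim.

```bash
cat > h.py <<'E'
import numpy as np, cv2
from scipy.spatial.transform import Rotation as R
def ray(p,u,v):
    K=np.array(p["camera_matrix"]); d=np.linalg.inv(K)@[u,v,1]; return R.from_quat(p["attitude"]).apply(d)
def atz(p,u,v,z):
    d=ray(p,u,v); c=np.array(p["xyz"]); return c+d*(z-c[2])/d[2]
def proj(p,X):
    X=np.atleast_2d(X); c=R.from_quat(p["attitude"]).inv().apply(X-np.array(p["xyz"])); q=c@np.array(p["camera_matrix"]).T; return q[:,:2]/q[:,2:]
E
python3 - <<'E'
from h import *
from rig import viewer
p=viewer.camera("top"); s=viewer.camera("scene")
f=lambda L:[(180+a/4,120+b/3.7) for a,b in L]
for nm,z,L in [("plate",.02,[(138,140),(545,187),(510,480),(95,430)]),("pad",.028,[(295,223),(520,248),(500,408),(278,383)]),("rim",.185,[(172,222),(274,240),(252,332),(152,312)]),("nut",.046,[(297,182)]),("jar",.065,[(330,420)])]:
    print(nm); P=[atz(p,u-.0,v,z)[:2] for u,v in f(L)]; print(np.round(P,4))
    if len(P)==4:
        P=np.array(P); print("sides",np.round(np.linalg.norm(np.roll(P,-1,0)-P,axis=1),4),"c",P.mean(0))
g=lambda L:[(170+a/3,130+b/3) for a,b in L]
for nm,z,L in [("plate",.02,[(148,140),(464,242),(376,483),(30,350)]),("pad",.028,[(138,183),(72,295),(252,360)]),("rim",.185,[(325,155),(407,185),(374,250),(287,220)])]:
    print("scene",nm); P=np.array([atz(s,u,v,z)[:2] for u,v in g(L)]); print(np.round(P,4)); print(np.linalg.norm(np.roll(P,-1,0)-P,axis=1),P.mean(0))
E
```

```text
plate
[[ 0.6369  0.1461]
 [ 0.5989 -0.1601]
 [ 0.3629 -0.1304]
 [ 0.4014  0.1729]]
sides [0.3086 0.2379 0.3058 0.2371] c [0.50002232 0.00712654]
pad
[[ 0.567   0.0274]
 [ 0.5472 -0.1396]
 [ 0.419  -0.123 ]
 [ 0.4383  0.0391]]
sides [0.1681 0.1293 0.1633 0.1293] c [ 0.49285802 -0.04905098]
rim
[[0.5374 0.1054]
 [0.5248 0.0389]
 [0.4596 0.0526]
 [0.4734 0.1173]]
sides [0.0677 0.0666 0.0661 0.0651] c [0.49880012 0.07855322]
nut
[[0.5968 0.0258]]
jar
[[0.4067 0.0013]]
scene plate
[[ 0.3689 -0.1248]
 [ 0.4054  0.1793]
 [ 0.647   0.1498]
 [ 0.606  -0.1541]]
[0.3062781  0.24334975 0.30661908 0.23881228] [0.50682502 0.01256598]
scene pad
[[ 0.4238 -0.1166]
 [ 0.5506 -0.1354]
 [ 0.5712  0.029 ]]
[0.12813416 0.16567337 0.20715414] [ 0.51521921 -0.07431363]
scene rim
[[0.466  0.0587]
 [0.4776 0.125 ]
 [0.5414 0.1128]
 [0.5321 0.0449]]
[0.06738393 0.06493446 0.06850823 0.06755268] [0.50428685 0.08533599]
```

```bash
python3 -m crank '0 0 0 0 0 -1 0.3; 0 0 0 -1 -0.8 0 0.3; 0 0 0 -1 -0.8 0 0.3; 0 0 0 -1 -0.8 0 0.3; 0 0 0 -1 -0.8 0 0.3' 5
python3 -m crank '0 0 0 -1 -0.8 0 0.3; 0 0 0 -1 -0.8 0 0.3; 0 0 0 -1 -0.8 0 0.3; 0 0 0 -1 -0.8 0 0.3; 0 0 0 -1 -0.8 0 0.3'
python3 -c "
from rig import robot;import numpy as np;o=robot.get_obs();print({k:np.round(v,3) for k,v in o.items()})"
```

```text
time: 1.92
position: [0.3131, 0.4186, 0.2639]
tool_rot: [0.159, 0.987, 0.002, 0.001]
ft_force: [0.7, 0.5, -0.3]
grip_width: 0.0451
time: 2.55
position: [0.4574, 0.197, 0.2653]
tool_rot: [0.159, 0.987, 0.003, 0.003]
ft_force: [0.5, 1.0, -0.3]
grip_width: 0.0304
{'time': np.float64(2.55), 'q': array([ 0.18 ,  0.298,  1.697,  0.004,  1.137, -1.074]), 'joint_velocities': array([-0.831,  0.069, -0.12 ,  0.01 ,  0.034, -0.827]), 'joint_torque': array([  3.041, -33.633, -16.164,  -0.058,   0.192,   0.544]), 'position': array([0.457, 0.197, 0.265]), 'tool_rot': array([0.159, 0.987, 0.003, 0.003]), 'ft_force': array([ 0.531,  0.968, -0.322]), 'moment': array([-0.063, -0.028,  0.021]), 'grip_width': np.float64(0.03)}
```

```bash
python3 -m crank '0 0 -1 -0.8 -0.8 0 0.3; 0 0 -1 0 0 0 0.3; 0 0 -0.1 0 0 0 0.3; 0 0 0 0 0 0 0.3' 
cat > st.py <<'E'
from rig import robot, viewer
from h import *
import sys
# jig frame
yaw=1.447; S=np.array([.506,.046,.028])
J=R.from_euler('z',yaw).as_matrix()
def state(o=None):
    o=o or robot.get_obs(); T=R.from_quat(o["tool_rot"]).as_matrix(); P=np.array(o["position"])
    pj=J.T@(P-S); Tj=J.T@T
    tilt=np.degrees(np.arctan2(Tj[0,2],-Tj[2,2]))
    print("t",round(o["time"],2),"tcp jig mm",np.round(pj*1000,1),"tilt",round(tilt,1),"F jig",np.round(J.T@np.array(o["ft_force"]),1),"w",round(o["grip_width"]*1000,1),"M",np.round(o["moment"],2))
    print(" tool x in jig",np.round(Tj[:,0],3)," y",np.round(Tj[:,1],3)," z",np.round(Tj[:,2],3)," q",np.round(o["q"],2))
    return P,T,pj,Tj
if __name__=="__main__":
    P,T,pj,Tj=state()
    for n in sys.argv[1:]:
        p=viewer.camera(n); f=f"pics/{n}_{p['shot']}.png"; cv2.imwrite(f,p["img"][:,:,::-1]); print(f)
E
python3 st.py wrist
```

```text
time: 3.05
position: [0.4812, 0.1516, 0.2658]
tool_rot: [0.069, 0.998, 0.003, 0.005]
ft_force: [0.1, -0.4, 0.7]
grip_width: 0.0303
t 3.05 tcp jig mm [101.7  37.6 237.8] tilt 0.3 F jig [-0.4 -0.2  0.7] w 30.3 M [ 0.02 -0.02 -0.02]
 tool x in jig [ 0.014  1.    -0.01 ]  y [ 1.    -0.014  0.006]  z [ 0.006 -0.01  -1.   ]  q [ 0.08  0.31  1.68  0.    1.14 -1.35]
pics/wrist_6.png
```

View pics/wrist_6.png

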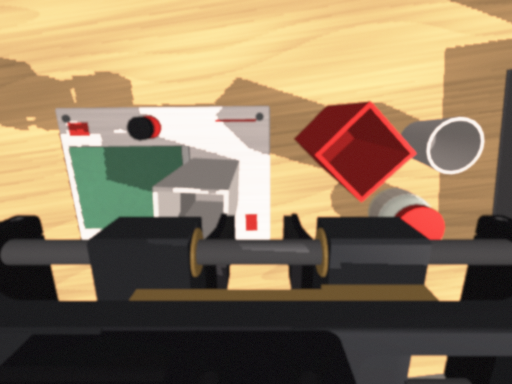

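```bash
python3 -m crank '0 0 0 -0.75 -0.9 0 0.3; 0 0 0 0 0 0.8 0.3; 0 0 0 0 0 0 0.3' ; python3 st.py wrist scene top
python3 - <<'E'
import cv2,glob
a=cv2.imread('pics/scene_8.png')[110:310,190:390]; cv2.imwrite('pics/sc8.png',cv2.resize(a,None,fx=3,fy=3,interpolation=cv2.INTER_CUBIC))
E
```

```text
time: 3.48
position: [0.5065, 0.1137, 0.2341]
tool_rot: [0.067, 0.998, 0.003, 0.006]
ft_force: [0.7, -0.1, 0.2]
grip_width: 0.0306
t 3.48 tcp jig mm [ 67.2   7.8 206.1] tilt 0.4 F jig [-0.  -0.7  0.2] w 30.6 M [ 0.02 -0.02 -0.03]
 tool x in jig [ 0.011  1.    -0.012]  y [ 1.    -0.011  0.007]  z [ 0.006 -0.012 -1.   ]  q [ 0.    0.37  1.69  0.01  1.07 -1.44]
pics/wrist_7.png
pics/scene_8.png
pics/top_9.png
```

View pics/sc8.png

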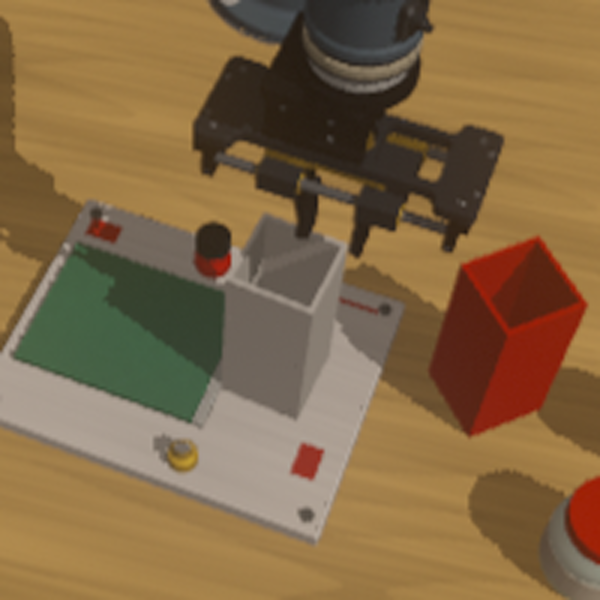

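View pics/wrist_7.png

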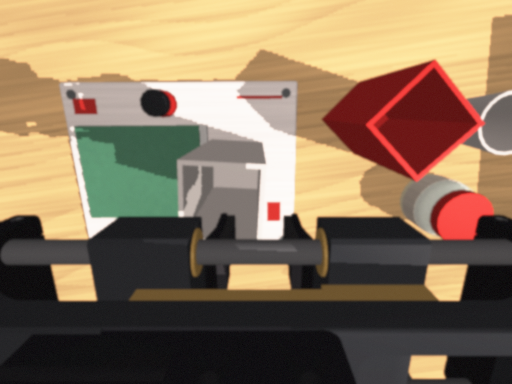

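```bash
python3 -m crank '0 0 0 0 0 0.9 0.3; 0 0 0 0 0 0.4 0.3; 0 0 0 0 0 0.4 0.3; 0 0 0 0 0 0.2 0.3; 0 0 0 0 0 0 0.3' ; python3 st.py scene
python3 - <<'E'
import cv2,glob
a=cv2.imread('pics/scene_10.png')[130:290,210:370]; cv2.imwrite('pics/sc10.png',cv2.resize(a,None,fx=3.7,fy=3.7,interpolation=cv2.INTER_CUBIC))
E
```

```text
time: 4.25
position: [0.5155, 0.117, 0.1658]
tool_rot: [0.065, 0.998, 0.004, 0.017]
ft_force: [-0.1, -0.4, 0.5]
grip_width: 0.0306
t 4.25 tcp jig mm [ 71.6  -0.7 137.8] tilt 0.5 F jig [-0.4 -0.   0.5] w 30.6 M [-0.02 -0.02 -0.01]
 tool x in jig [ 0.006  0.999 -0.034]  y [ 1.    -0.006  0.009]  z [ 0.009 -0.034 -0.999]  q [ 0.01  0.47  1.76  0.01  0.88 -1.44]
pics/scene_10.png
```

View pics/sc10.png

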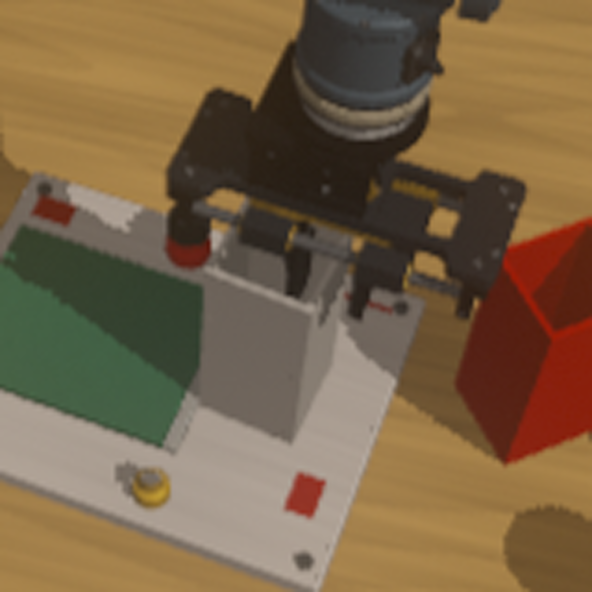

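```bash
python3 -m crank '0 0.4 0 0.15 -0.1 0.1 0.5; 0 0 0 0 0 0 0.68; 0 0 0 0 0 0 0.68; 0 0 0 0 0 0 0.68' ; python3 st.py
```

```text
time: 4.8
position: [0.5103, 0.1135, 0.1634]
tool_rot: [0.065, 0.998, 0.005, 0.001]
ft_force: [-0.0, -0.5, 0.2]
grip_width: 0.0144
t 4.8 tcp jig mm [ 67.5   4.  135.4] tilt 0.6 F jig [-0.5 -0.   0.2] w 14.4 M [0.03 0.04 0.  ]
 tool x in jig [ 0.006  1.    -0.001]  y [ 1.    -0.006  0.01 ]  z [ 0.01  -0.001 -1.   ]  q [-0.    0.47  1.75  0.01  0.91 -1.45]
```

```bash
python3 -m crank '-0.5 0 0 0 -0.2 -0.07 0.68; -0.5 0 0 0 -0.16 -0.07 0.68; -0.5 0 0 0 -0.16 -0.07 0.68; -0.5 0 0 0 -0.16 -0.07 0.68' ; python3 st.py scene
cat > crop.py <<'E'
import cv2,sys
a=cv2.imread(sys.argv[1])[130:290,190:350]; cv2.imwrite(sys.argv[1][:-4]+'c.png',cv2.resize(a,None,fx=3.7,fy=3.7,interpolation=cv2.INTER_CUBIC))
E
python3 crop.py pics/scene_11.png
```

```text
time: 5.3
position: [0.5062, 0.0871, 0.1731]
tool_rot: [0.063, 0.993, 0.095, 0.007]
ft_force: [-0.2, 0.0, -0.3]
grip_width: 0.0135
t 5.3 tcp jig mm [ 40.8   4.8 145.1] tilt 10.9 F jig [ 0.   0.2 -0.3] w 13.5 M [-0.08  0.04 -0.03]
 tool x in jig [ 0.003  1.    -0.001]  y [ 0.982 -0.002  0.19 ]  z [ 0.19  -0.002 -0.982]  q [-0.16  0.44  1.8   0.24  0.92 -1.76]
pics/scene_11.png
```

View pics/scene_11c.png

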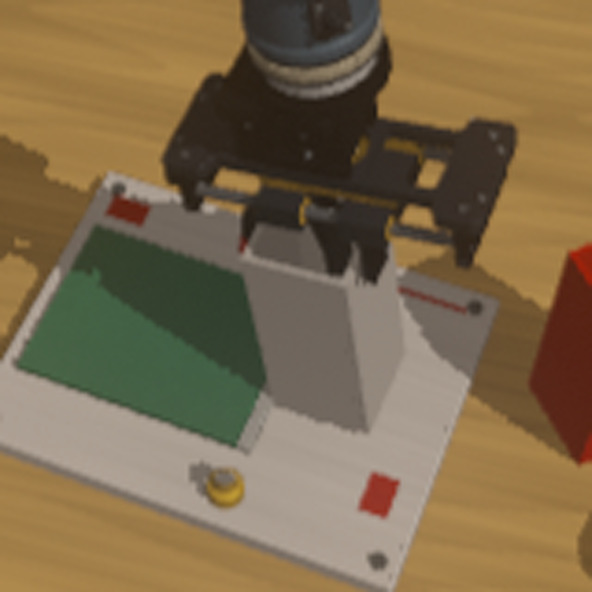

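The pot leans along with the fingers, and the TCP is within 1 mm of the model. I'm continuing through the balance point.

```bash
python3 -m crank '-0.5 0 0 0 -0.15 -0.07 0.68; -0.5 0 0 0 -0.15 -0.07 0.68; -0.5 0 0 0 -0.15 -0.07 0.68; -0.4 0 0 0 -0.12 -0.06 0.68;-0.3 0 0 0 -0.1 -0.05 0.68' ; python3 st.py 
python3 -m crank '-0.3 0 0 0 -0.1 -0.05 0.68; -0.3 0 0 0 -0.1 -0.05 0.68; -0.3 0 0 0 -0.1 -0.05 0.68; -0.3 0 0 0 -0.1 -0.05 0.68;-0.3 0 0 0 -0.1 -0.05 0.68' ; python3 st.py scene;python3 crop.py pics/scene_12.png
```

```text
time: 5.98
position: [0.5027, 0.0566, 0.1788]
tool_rot: [0.062, 0.979, 0.192, 0.013]
ft_force: [-0.0, 0.4, -0.1]
grip_width: 0.014
t 5.97 tcp jig mm [ 10.1   4.6 150.8] tilt 22.1 F jig [ 0.4  0.1 -0.1] w 14.0 M [-0.18 -0.06 -0.03]
 tool x in jig [ 0.004  1.    -0.002]  y [ 0.926 -0.003  0.377]  z [ 0.377 -0.003 -0.926]  q [-0.35  0.45  1.83  0.45  1.   -2.07]
time: 6.6
position: [0.5, 0.0337, 0.1794]
tool_rot: [0.061, 0.964, 0.257, 0.017]
ft_force: [-0.6, -0.5, -0.3]
grip_width: 0.0139
t 6.6 tcp jig mm [-13.    4.5 151.4] tilt 29.9 F jig [-0.6  0.5 -0.3] w 13.9 M [-0.32  0.04  0.06]
 tool x in jig [ 0.003  1.    -0.002]  y [ 0.867 -0.001  0.499]  z [ 0.499 -0.003 -0.867]  q [-0.47  0.48  1.84  0.56  1.08 -2.25]
pics/scene_12.png
```

View pics/scene_12c.png

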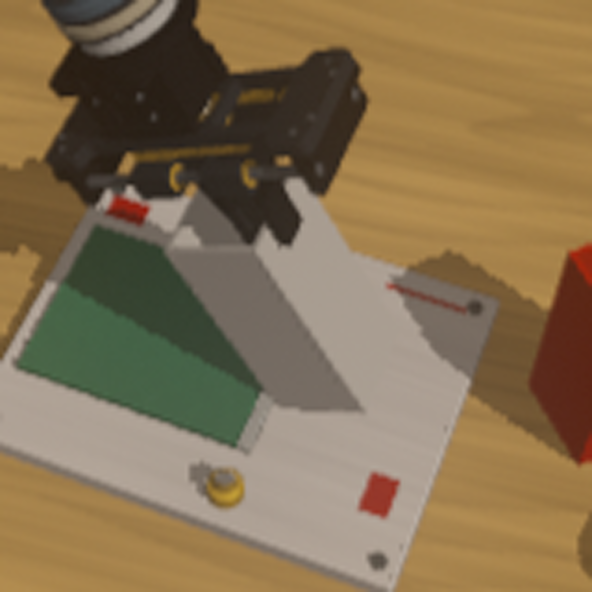

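```bash
cat > kin.py <<'E'
from h import *
from scipy.optimize import least_squares
# (q,pos,quat)
D=[([1.06548697,.528501662,1.43391281,0,1.18141604,-.178528548],[.20024318,.59126488,.22154651],[.162664736,.986680765,-.00105378,-.00037622]),
([.08,.31,1.68,0,1.14,-1.35],[.4812,.1516,.2658],[.069,.998,.003,.005]),
([0,.37,1.69,.01,1.07,-1.44],[.5065,.1137,.2341],[.067,.998,.003,.006]),
([.01,.47,1.76,.01,.88,-1.44],[.5155,.117,.1658],[.065,.998,.004,.017]),
([-.16,.44,1.8,.24,.92,-1.76],[.5062,.0871,.1731],[.063,.993,.095,.007]),
([-.35,.45,1.83,.45,1.,-2.07],[.5027,.0566,.1788],[.062,.979,.192,.013]),
([-.47,.48,1.84,.56,1.08,-2.25],[.5,.0337,.1794],[.061,.964,.257,.017])]
def fk(q,p,sg):
    h,a1,L1,L2,e,lat,LT,latw=p; s4,s6,o6=sg
    Rz=lambda a:R.from_euler('z',a); Ry=lambda a:R.from_euler('y',a)
    A=Rz(q[0]); B=A*Ry(q[1]); C=B*Ry(q[2]); E=C*Rz(s4*q[3]); F=E*Ry(q[4]); G=F*Rz(s6*q[5]+o6)
    pos=np.array([0,0,h])+A.apply([a1,lat,0])+B.apply([0,0,L1])+C.apply([e,0,L2])+E.apply([0,0,0])+F.apply([0,latw,LT])
    return pos,G
if __name__=="__main__":
    best=None
    for s4 in(1,-1):
     for s6 in (1,-1):
      for o6 in (0,np.pi/2,np.pi,-np.pi/2):
        e=sum((fk(q,[0]*8,(s4,s6,o6))[1].inv()*R.from_quat(t)).magnitude() for q,_,t in D)
        if best is None or e<best[0]: best=(e,(s4,s6,o6))
    print(best); sg=best[1]
    f=lambda p:np.concatenate([fk(q,p,sg)[0]-x for q,x,_ in D]+[1e-3*np.array(p)])
    r=least_squares(f,[.2,0,.4,.4,0,.1,.2,0]); print(np.round(r.x,3)); print(np.round(r.fun[:21].reshape(-1,3)*1000,1))
    np.save('p.npy',r.x); 
    from st import J,S
    p=r.x
    q=np.array(D[-1][0])
    for th,tau,off in [(30,30,0),(40,40,0),(50,45,0),(60,50,0),(60,60,0),(75,50,0),(75,60,0),(90,50,0),(90,60,0),(90,70,0)]:
        t=np.radians(th); 
        if th<=60: T=np.array([8*np.tan(t),-8])
        else: T=np.array([16*np.sin(t),-16*np.cos(t)])
        x=T[0]-143*np.sin(t)+68*np.cos(t); z=T[1]+143*np.cos(t)+68*np.sin(t)
        P=S+J@(np.array([x,4.5,z])/1000)
        a=np.radians(tau); Tj=np.array([[0,np.cos(a),np.sin(a)],[1,0,0],[0,np.sin(a),-np.cos(a)]])
        for yw in (0,10,20):
            W=R.from_euler('z',-yw,degrees=True)*R.from_matrix(J@Tj)
            g=lambda q:np.concatenate([(fk(q,p,sg)[0]-P)*10,(fk(q,p,sg)[1].inv()*W).as_rotvec()])
            s=least_squares(g,q); 
            print(th,tau,yw,np.round(s.x,2),round(s.cost,5))
            if yw==0:q=s.x
E
python3 kin.py
```

```text
(0.030422730348385305, (1, 1, 1.5707963267948966))
[ 0.255  0.001  0.601  0.381  0.108  0.12   0.307 -0.009]
[[ 0.  -0.4 -0.2]
 [-0.1 -1.9  0.5]
 [ 0.5 -0.2 -0.5]
 [ 0.8  1.3 -0.8]
 [ 0.3  2.5  1.3]
 [-0.6 -1.2 -0.3]
 [-0.6 -0.   0. ]]
30 30 0 [-0.46  0.49  1.84  0.56  1.08 -2.25] 0.0
30 30 10 [-0.48  0.46  1.9   0.63  0.99 -2.16] 0.0
30 30 20 [-0.48  0.43  1.96  0.7   0.89 -2.07] 0.0
40 40 0 [-0.59  0.56  1.84  0.66  1.2  -2.43] 0.0
40 40 10 [-0.62  0.53  1.92  0.76  1.09 -2.39] 0.0
40 40 20 [-0.64  0.5   2.    0.86  0.99 -2.36] 0.0
50 45 0 [-0.67  0.62  1.82  0.69  1.26 -2.52] 0.0
50 45 10 [-0.7   0.59  1.92  0.79  1.16 -2.5 ] 0.0
50 45 20 [-0.73  0.56  2.01  0.91  1.05 -2.5 ] 0.0
60 50 0 [-0.73  0.69  1.81  0.71  1.32 -2.6 ] 0.0
60 50 10 [-0.77  0.66  1.91  0.81  1.21 -2.6 ] 0.0
60 50 20 [-0.81  0.64  2.01  0.94  1.11 -2.62] 0.0
60 60 0 [-0.78  0.77  1.79  0.77  1.44 -2.69] 0.0
60 60 10 [-0.83  0.75  1.9   0.88  1.33 -2.71] 0.0
60 60 20 [-0.88  0.74  2.02  1.01  1.23 -2.76] 0.0
75 50 0 [-0.77  0.74  1.79  0.68  1.31 -2.64] 0.0
75 50 10 [-0.82  0.71  1.89  0.79  1.21 -2.64] 0.0
75 50 20 [-0.86  0.7   1.99  0.92  1.11 -2.67] 0.0
75 60 0 [-0.82  0.82  1.76  0.74  1.44 -2.72] 0.0
75 60 10 [-0.87  0.8   1.87  0.84  1.33 -2.74] 0.0
75 60 20 [-0.92  0.79  1.98  0.97  1.23 -2.79] 0.0
90 50 0 [-0.81  0.8   1.77  0.67  1.29 -2.69] 0.0
90 50 10 [-0.85  0.78  1.87  0.78  1.19 -2.69] 0.0
90 50 20 [-0.89  0.77  1.97  0.91  1.09 -2.72] 0.0
90 60 0 [-0.85  0.88  1.73  0.71  1.42 -2.75] 0.0
90 60 10 [-0.9   0.87  1.84  0.83  1.32 -2.78] 0.0
90 60 20 [-0.95  0.86  1.96  0.96  1.22 -2.83] 0.0
90 70 0 [-0.88  0.98  1.7   0.75  1.56 -2.81] 0.0
90 70 10 [-0.94  0.96  1.81  0.86  1.45 -2.85] 0.0
90 70 20 [-1.    0.96  1.93  0.99  1.35 -2.92] 0.0
```

```bash
cat > plan.py <<'E'
from st import *
import sys
def tgt(th,tau,w,d=22,smax=18):
    t=np.radians(th);a=np.radians(tau)
    u=np.array([-np.sin(t),np.cos(t)]);n=np.array([np.cos(t),np.sin(t)])
    s=min(8/np.cos(t) if th<89 else 1e9,smax); T=-s*u
    E=T+165*u+66*n
    return E+d*np.array([np.sin(a),-np.cos(a)])+w/2*np.array([np.cos(a),np.sin(a)])
if __name__=="__main__":
    o=robot.get_obs(); P,T,pj,Tj=state(o)
    w=o["grip_width"]*1000; tau=np.degrees(np.arctan2(Tj[0,2],-Tj[2,2]))
    cur=pj[[0,2]]*1000
    # theta estimate: minimise over th, d
    from scipy.optimize import least_squares
    r=least_squares(lambda v:tgt(v[0],tau,w,v[1])-cur,[tau+2,22]); print("est theta,d",np.round(r.x,1))
    a=sys.argv[1:]
    prev=(tau,cur,w)
    for k in range(0,len(a),3):
        th,ta,wn=map(float,a[k:k+3]); g=tgt(th,ta,wn)
        dd=g-prev[1]; b=np.radians(prev[0])
        dy=dd@np.array([np.cos(b),np.sin(b)]); dz=dd@np.array([np.sin(b),-np.cos(b)])
        print(f"th{th} tau{ta} w{wn}: turn {-(ta-prev[0])/5:.2f} y {dy/40:.2f} z {dz/40:.2f} g {1-2*wn/87:.2f}  tgt {np.round(g,1)}")
        prev=(ta,g,wn)
E
python3 plan.py 34 33 14 37 36 14 41 39 14 45 42 15 48 44 16
```

```text
t 6.65 tcp jig mm [-14.    4.2 151. ] tilt 29.9 F jig [-1.4 -0.3 -0.2] w 13.8 M [-0.32  0.01  0.02]
 tool x in jig [ 0.004  1.    -0.002]  y [ 0.867 -0.002  0.498]  z [ 0.498 -0.003 -0.867]  q [-0.47  0.48  1.84  0.56  1.08 -2.25]
est theta,d [33.5 21.4]
th34.0 tau33.0 w14.0: turn -0.62 y -0.01 z -0.01 g 0.68  tgt [-14.3 151.1]
th37.0 tau36.0 w14.0: turn -0.60 y -0.18 z -0.08 g 0.68  tgt [-22.  149.8]
th41.0 tau39.0 w14.0: turn -0.60 y -0.25 z -0.10 g 0.68  tgt [-32.2 147.1]
th45.0 tau42.0 w15.0: turn -0.60 y -0.23 z -0.09 g 0.66  tgt [-41.7 144. ]
th48.0 tau44.0 w16.0: turn -0.40 y -0.17 z -0.06 g 0.63  tgt [-48.5 141.2]
```

```bash
python3 -m crank '-0.5 0 0 0 -0.05 -0.03 0.68; -0.3 0 0 0 -0.09 -0.04 0.68; -0.3 0 0 0 -0.1 -0.04 0.68; -0.3 0 0 0 -0.11 -0.05 0.68; -0.3 0 0 0 -0.11 -0.05 0.68'; python3 plan.py 40 38 14 42 40 15 44 42 16 46 44 17 48 46 18; python3 st.py scene;python3 crop.py pics/scene_13.png
```

```text
time: 7.28
position: [0.4975, 0.0117, 0.1753]
tool_rot: [0.06, 0.941, 0.331, 0.022]
ft_force: [-0.3, -0.5, -0.2]
grip_width: 0.0143
t 7.28 tcp jig mm [-35.1   4.2 147.3] tilt 38.8 F jig [-0.5  0.3 -0.2] w 14.3 M [-0.42  0.05 -0.03]
 tool x in jig [ 0.004  1.    -0.002]  y [ 0.779 -0.001  0.627]  z [ 0.627 -0.004 -0.779]  q [-0.58  0.55  1.84  0.65  1.18 -2.41]
est theta,d [41.8 20.7]
th40.0 tau38.0 w14.0: turn 0.16 y 0.11 z 0.08 g 0.68  tgt [-29.7 147.8]
th42.0 tau40.0 w15.0: turn -0.40 y -0.11 z -0.05 g 0.66  tgt [-34.3 146.7]
th44.0 tau42.0 w16.0: turn -0.40 y -0.11 z -0.05 g 0.63  tgt [-38.8 145.5]
th46.0 tau44.0 w17.0: turn -0.40 y -0.10 z -0.05 g 0.61  tgt [-43.2 144.2]
th48.0 tau46.0 w18.0: turn -0.40 y -0.10 z -0.05 g 0.59  tgt [-47.5 142.6]
t 7.28 tcp jig mm [-35.1   4.2 147.3] tilt 38.8 F jig [-0.5  0.3 -0.2] w 14.3 M [-0.42  0.05 -0.03]
 tool x in jig [ 0.004  1.    -0.002]  y [ 0.779 -0.001  0.627]  z [ 0.627 -0.004 -0.779]  q [-0.58  0.55  1.84  0.65  1.18 -2.41]
pics/scene_13.png
```

View pics/scene_13c.png

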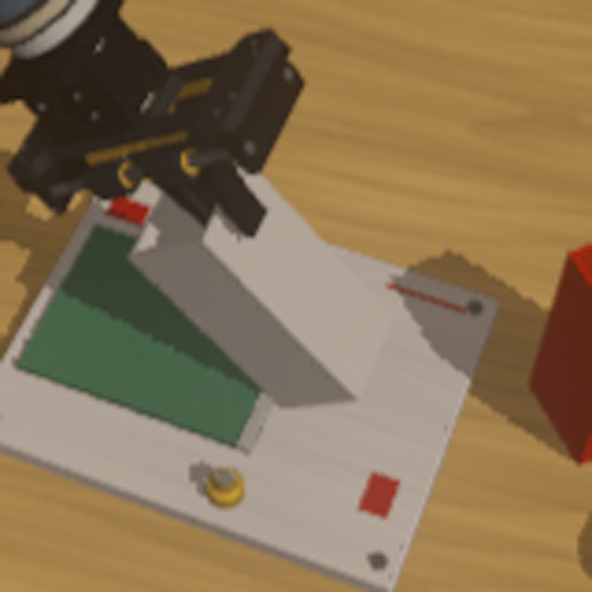

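```bash
python3 plan.py 43.5 40 15.5 46 41.5 17 48.5 43 18.5 51 44.5 20 53.5 46 21.5
```

```text
t 7.33 tcp jig mm [-36.2   4.  146.7] tilt 38.8 F jig [-0.1 -0.7 -1.3] w 13.7 M [-0.53  0.09  0.01]
 tool x in jig [ 0.005  1.    -0.002]  y [ 0.779 -0.003  0.626]  z [ 0.626 -0.004 -0.779]  q [-0.58  0.55  1.84  0.65  1.18 -2.41]
est theta,d [42.1 20.8]
th43.5 tau40.0 w15.5: turn -0.24 y -0.06 z -0.00 g 0.64  tgt [-38.  145.2]
th46.0 tau41.5 w17.0: turn -0.30 y -0.14 z -0.05 g 0.61  tgt [-43.6 143.3]
th48.5 tau43.0 w18.5: turn -0.30 y -0.14 z -0.05 g 0.57  tgt [-49. 141.]
th51.0 tau44.5 w20.0: turn -0.30 y -0.14 z -0.04 g 0.54  tgt [-54.3 138.4]
th53.5 tau46.0 w21.5: turn -0.30 y -0.14 z -0.04 g 0.51  tgt [-59.3 135.7]
```

```bash
python3 -m crank '-0.24 0 0 0 -0.06 0 0.64; -0.3 0 0 0 -0.12 -0.04 0.61; -0.3 0 0 0 -0.13 -0.04 0.57; -0.3 0 0 0 -0.13 -0.04 0.54; -0.3 0 0 0 -0.13 -0.04 0.51'; python3 plan.py 53 46 21.5 55.5 47 23 58 48 24.5 60.5 49 26 63 50 27.5; python3 st.py scene;python3 crop.py pics/scene_14.png
```

```text
time: 7.95
position: [0.4949, -0.0118, 0.1636]
tool_rot: [0.058, 0.917, 0.393, 0.027]
ft_force: [-0.1, -0.9, -0.7]
grip_width: 0.0206
t 7.95 tcp jig mm [-58.7   3.8 135.6] tilt 46.4 F jig [-0.9  0.  -0.7] w 20.6 M [-0.5   0.1  -0.05]
 tool x in jig [ 0.004  1.    -0.003]  y [ 0.689 -0.001  0.725]  z [ 0.725 -0.005 -0.689]  q [-0.68  0.63  1.82  0.71  1.27 -2.54]
est theta,d [53.3 22.4]
th53.0 tau46.0 w21.5: turn 0.09 y 0.03 z -0.00 g 0.51  tgt [-58.1 136.5]
th55.5 tau47.0 w23.0: turn -0.20 y -0.14 z -0.03 g 0.47  tgt [-63.  133.3]
th58.0 tau48.0 w24.5: turn -0.20 y -0.14 z -0.02 g 0.44  tgt [-67.6 129.8]
th60.5 tau49.0 w26.0: turn -0.20 y -0.14 z -0.02 g 0.40  tgt [-71.8 126.1]
th63.0 tau50.0 w27.5: turn -0.20 y -0.14 z -0.01 g 0.37  tgt [-75.7 122.1]
t 7.95 tcp jig mm [-58.7   3.8 135.6] tilt 46.4 F jig [-0.9  0.  -0.7] w 20.6 M [-0.5   0.1  -0.05]
 tool x in jig [ 0.004  1.    -0.003]  y [ 0.689 -0.001  0.725]  z [ 0.725 -0.005 -0.689]  q [-0.68  0.63  1.82  0.71  1.27 -2.54]
pics/scene_14.png
```

View pics/scene_14c.png

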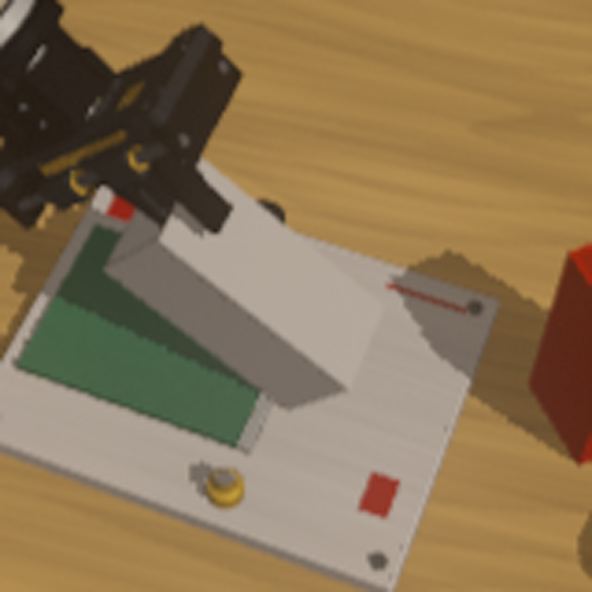

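```bash
python3 -m crank '-0.15 0 0 0 -0.1 -0.02 0.47; -0.2 0 0 0 -0.12 -0.02 0.44; -0.2 0 0 0 -0.12 -0.02 0.4; -0.2 0 0 0 -0.12 -0.02 0.37; -0.2 0 0 0 -0.12 -0.02 0.34'; python3 plan.py 65 50.5 29 67 51 30 69 51.5 31 71 52 32 73 52.5 33; python3 st.py scene;python3 crop.py pics/scene_15.png
```

```text
time: 8.62
position: [0.4926, -0.0321, 0.1471]
tool_rot: [0.057, 0.899, 0.433, 0.029]
ft_force: [0.8, 0.1, -0.6]
grip_width: 0.028
t 8.62 tcp jig mm [-79.2   3.7 119.1] tilt 51.5 F jig [ 0.2 -0.7 -0.6] w 28.0 M [-0.54  0.07  0.01]
 tool x in jig [ 0.005  1.    -0.003]  y [ 0.623 -0.001  0.783]  z [ 0.783 -0.006 -0.623]  q [-0.74  0.71  1.8   0.72  1.33 -2.62]
est theta,d [65.  22.2]
th65.0 tau50.5 w29.0: turn 0.20 y 0.00 z 0.00 g 0.33  tgt [-79.1 119.1]
th67.0 tau51.0 w30.0: turn -0.10 y -0.12 z -0.02 g 0.31  tgt [-83. 116.]
th69.0 tau51.5 w31.0: turn -0.10 y -0.12 z -0.02 g 0.29  tgt [-86.7 112.7]
th71.0 tau52.0 w32.0: turn -0.10 y -0.12 z -0.02 g 0.26  tgt [-90.3 109.3]
th73.0 tau52.5 w33.0: turn -0.10 y -0.12 z -0.01 g 0.24  tgt [-93.8 105.8]
t 8.62 tcp jig mm [-79.2   3.7 119.1] tilt 51.5 F jig [ 0.2 -0.7 -0.6] w 28.0 M [-0.54  0.07  0.01]
 tool x in jig [ 0.005  1.    -0.003]  y [ 0.623 -0.001  0.783]  z [ 0.783 -0.006 -0.623]  q [-0.74  0.71  1.8   0.72  1.33 -2.62]
pics/scene_15.png
```

View pics/scene_15c.png

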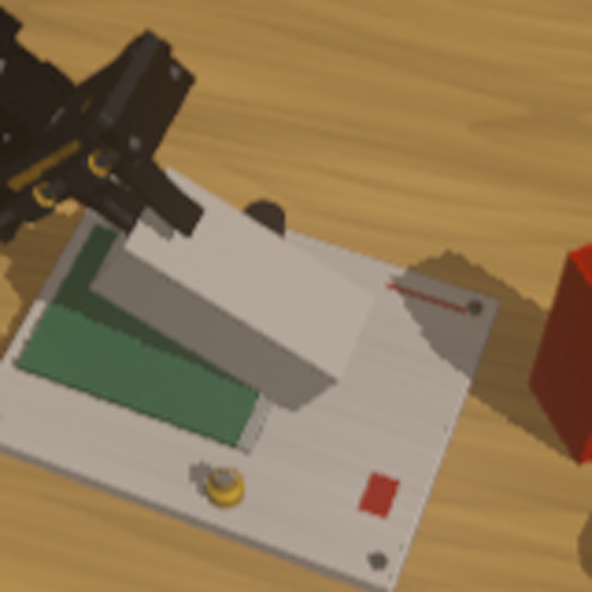

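```bash
python3 -m crank '-0.05 0 0 0 -0.08 -0.02 0.33; -0.1 0 0 0 -0.1 -0.02 0.31; -0.1 0 0 0 -0.1 -0.02 0.29; -0.1 0 0 0 -0.1 -0.02 0.26; -0.1 0 0 0 -0.1 -0.02 0.24'; python3 plan.py 73 53 33 75 53 34 77 53.5 34 79 54 35 81 54 35; python3 st.py scene;python3 crop.py pics/scene_16.png
```

```text
time: 9.3
position: [0.4905, -0.0483, 0.1329]
tool_rot: [0.057, 0.89, 0.452, 0.03]
ft_force: [0.9, -0.3, -0.3]
grip_width: 0.0329
t 9.3 tcp jig mm [-95.5   3.7 104.9] tilt 53.9 F jig [-0.2 -0.9 -0.3] w 32.9 M [-0.6   0.11  0.05]
 tool x in jig [ 0.005  1.    -0.002]  y [ 0.589 -0.001  0.808]  z [ 0.808 -0.006 -0.589]  q [-0.77  0.76  1.78  0.72  1.36 -2.66]
est theta,d [73.8 21.8]
th73.0 tau53.0 w33.0: turn 0.18 y 0.05 z 0.02 g 0.24  tgt [-93.8 106. ]
th75.0 tau53.0 w34.0: turn -0.00 y -0.13 z -0.01 g 0.22  tgt [-97.1 102.1]
th77.0 tau53.5 w34.0: turn -0.10 y -0.14 z -0.01 g 0.22  tgt [-100.6   98. ]
th79.0 tau54.0 w35.0: turn -0.10 y -0.12 z -0.00 g 0.20  tgt [-103.6   94.1]
th81.0 tau54.0 w35.0: turn -0.00 y -0.14 z 0.00 g 0.20  tgt [-106.8   89.4]
t 9.3 tcp jig mm [-95.5   3.7 104.9] tilt 53.9 F jig [-0.2 -0.9 -0.3] w 32.9 M [-0.6   0.11  0.05]
 tool x in jig [ 0.005  1.    -0.002]  y [ 0.589 -0.001  0.808]  z [ 0.808 -0.006 -0.589]  q [-0.77  0.76  1.78  0.72  1.36 -2.66]
pics/scene_16.png
```

View pics/scene_16c.png

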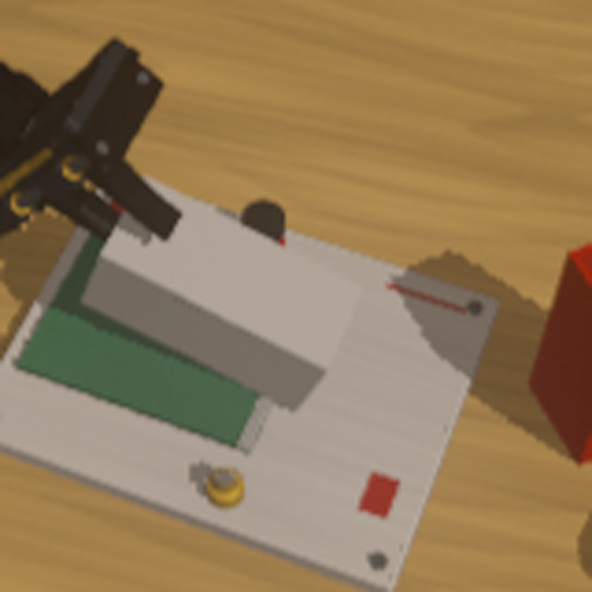

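```bash
python3 -m crank '0 0 0 0 -0.06 -0.01 0.22; -0.05 0 0 0 -0.08 -0.01 0.22; -0.05 0 0 0 -0.08 -0.01 0.21; 0 0 0 0 -0.08 0 0.2; 0 0 0 0 -0.08 0 0.2'; python3 plan.py 80 54 35 82 54 35 84 54 35 86 54 35 90 54 35; python3 st.py scene;python3 crop.py pics/scene_17.png
```

```text
time: 9.98
position: [0.4892, -0.0592, 0.12]
tool_rot: [0.057, 0.888, 0.456, 0.031]
ft_force: [-0.3, 0.8, -1.1]
grip_width: 0.0346
t 9.97 tcp jig mm [-106.4    3.6   92. ] tilt 54.4 F jig [ 0.7  0.4 -1.1] w 34.6 M [-0.56  0.08  0.01]
 tool x in jig [ 0.006  1.    -0.002]  y [ 0.582 -0.001  0.813]  z [ 0.813 -0.006 -0.582]  q [-0.79  0.79  1.77  0.72  1.36 -2.68]
est theta,d [80.2 21. ]
th80.0 tau54.0 w35.0: turn 0.08 y 0.01 z 0.03 g 0.20  tgt [-105.2   91.8]
th82.0 tau54.0 w35.0: turn -0.00 y -0.14 z 0.01 g 0.20  tgt [-108.3   87. ]
th84.0 tau54.0 w35.0: turn -0.00 y -0.14 z 0.01 g 0.20  tgt [-111.2   82.2]
th86.0 tau54.0 w35.0: turn -0.00 y -0.14 z 0.02 g 0.20  tgt [-114.    77.3]
th90.0 tau54.0 w35.0: turn -0.00 y -0.28 z 0.05 g 0.20  tgt [-118.9   67.2]
t 9.97 tcp jig mm [-106.4    3.6   92. ] tilt 54.4 F jig [ 0.7  0.4 -1.1] w 34.6 M [-0.56  0.08  0.01]
 tool x in jig [ 0.006  1.    -0.002]  y [ 0.582 -0.001  0.813]  z [ 0.813 -0.006 -0.582]  q [-0.79  0.79  1.77  0.72  1.36 -2.68]
pics/scene_17.png
```

View pics/scene_17c.png

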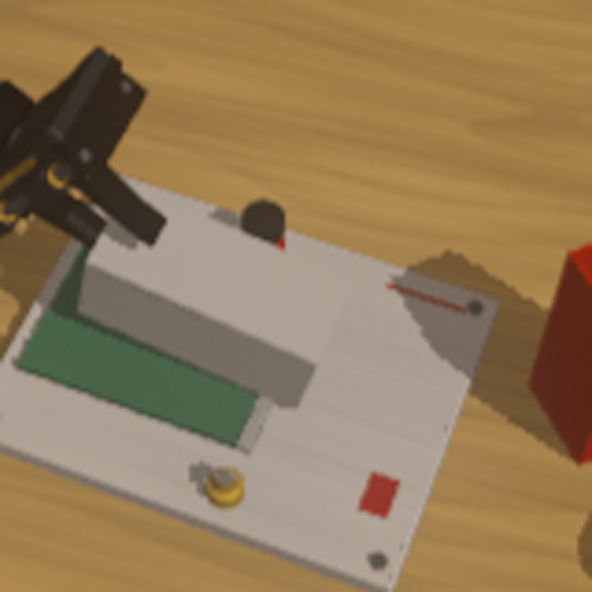

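```bash
python3 -m crank '0 0 0 0 -0.06 0 0.2; 0 0 0 0 -0.06 0 0.2; 0 0 0 0 -0.06 0 0.2; 0 0 0 0 -0.06 0.01 0.2; 0 0 0 0 -0.06 0.01 0.2'; python3 plan.py 86 54 35 90 54 35; python3 st.py scene;python3 crop.py pics/scene_18.png
```

```text
time: 10.65
position: [0.4885, -0.0662, 0.1089]
tool_rot: [0.057, 0.888, 0.456, 0.031]
ft_force: [-0.3, 0.0, -0.1]
grip_width: 0.035
t 10.65 tcp jig mm [-113.5    3.5   80.9] tilt 54.4 F jig [-0.   0.3 -0.1] w 35.0 M [-0.63  0.12 -0.09]
 tool x in jig [ 0.006  1.    -0.003]  y [ 0.583 -0.001  0.813]  z [ 0.813 -0.006 -0.583]  q [-0.8   0.81  1.76  0.71  1.35 -2.7 ]
est theta,d [84.9 20.7]
th86.0 tau54.0 w35.0: turn 0.07 y -0.08 z 0.04 g 0.20  tgt [-114.    77.3]
th90.0 tau54.0 w35.0: turn -0.00 y -0.28 z 0.05 g 0.20  tgt [-118.9   67.2]
t 10.65 tcp jig mm [-113.5    3.5   80.9] tilt 54.4 F jig [-0.   0.3 -0.1] w 35.0 M [-0.63  0.12 -0.09]
 tool x in jig [ 0.006  1.    -0.003]  y [ 0.583 -0.001  0.813]  z [ 0.813 -0.006 -0.583]  q [-0.8   0.81  1.76  0.71  1.35 -2.7 ]
pics/scene_18.png
```

View pics/scene_18c.png

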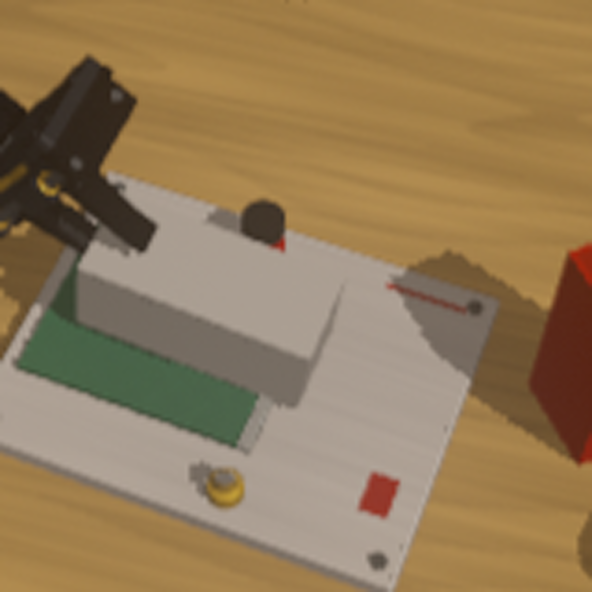

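```bash
python3 -m crank '0 0 0 0 -0.05 0.01 0.2; 0 0 0 0 -0.05 0.01 0.2; 0 0 0 0 -0.04 0.01 0.2; 0 0 0 0 -0.04 0.01 0.2; 0 0 0 0 -0.04 0.01 0.2'; python3 plan.py 86 54 35 90 54 35
python3 -m crank '0 0 0 0 -0.04 0.01 0.2; 0 0 0 0 -0.04 0.01 0.2; 0 0 0 0 -0.04 0.01 0.2; 0 0 0 0 -0.04 0.01 0.2'; python3 plan.py  90 54 35; python3 st.py scene wrist;python3 crop.py pics/scene_19.png
```

```text
time: 11.32
position: [0.4883, -0.0706, 0.0998]
tool_rot: [0.057, 0.888, 0.455, 0.031]
ft_force: [1.2, -0.9, -1.1]
grip_width: 0.0351
t 11.32 tcp jig mm [-117.9    3.2   71.8] tilt 54.3 F jig [-0.8 -1.3 -1.1] w 35.1 M [-0.6  0.1  0. ]
 tool x in jig [ 0.006  1.    -0.003]  y [ 0.583 -0.001  0.812]  z [ 0.812 -0.007 -0.583]  q [-0.81  0.83  1.76  0.71  1.34 -2.71]
est theta,d [88.5 21.1]
th86.0 tau54.0 w35.0: turn 0.06 y 0.17 z -0.00 g 0.20  tgt [-114.    77.3]
th90.0 tau54.0 w35.0: turn -0.00 y -0.28 z 0.05 g 0.20  tgt [-118.9   67.2]
time: 11.82
position: [0.4879, -0.0727, 0.0935]
tool_rot: [0.057, 0.888, 0.456, 0.031]
ft_force: [-1.2, 0.5, -0.7]
grip_width: 0.0348
t 11.82 tcp jig mm [-120.1    3.3   65.5] tilt 54.4 F jig [ 0.3  1.3 -0.7] w 34.8 M [-0.49  0.06  0.  ]
 tool x in jig [ 0.006  1.    -0.003]  y [ 0.582 -0.001  0.813]  z [ 0.813 -0.007 -0.582]  q [-0.81  0.84  1.75  0.71  1.34 -2.72]
est theta,d [90.8 21.8]
th90.0 tau54.0 w35.0: turn 0.07 y 0.05 z -0.00 g 0.20  tgt [-118.9   67.2]
t 11.82 tcp jig mm [-120.1    3.3   65.5] tilt 54.4 F jig [ 0.3  1.3 -0.7] w 34.8 M [-0.49  0.06  0.  ]
 tool x in jig [ 0.006  1.    -0.003]  y [ 0.582 -0.001  0.813]  z [ 0.813 -0.007 -0.582]  q [-0.81  0.84  1.75  0.71  1.34 -2.72]
pics/scene_19.png
pics/wrist_20.png
```

View pics/scene_19c.png

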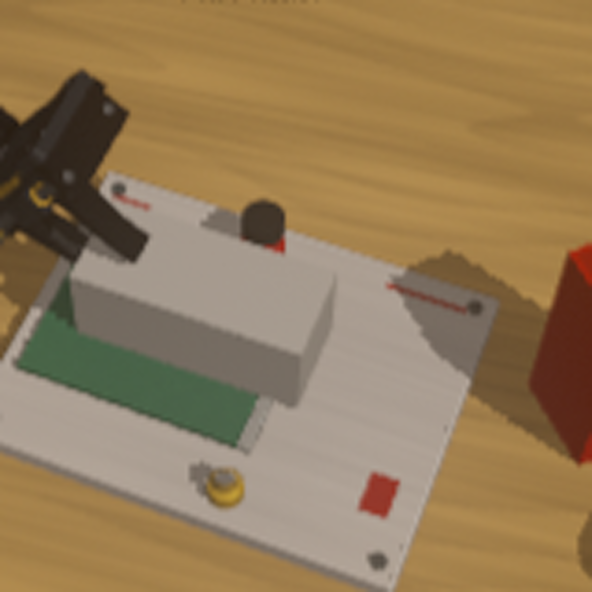

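View pics/wrist_20.png

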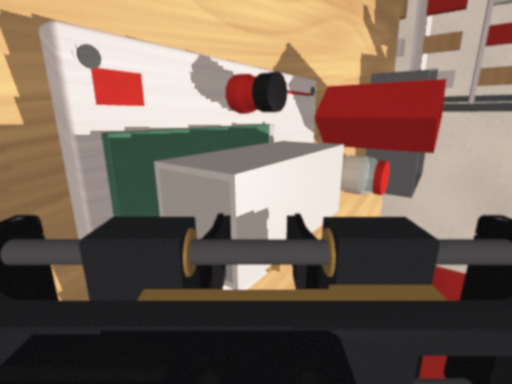

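```bash
python3 -m crank '0 0 0 0 -0.03 0.01 0.2; 0 0 0 0 -0.03 0.01 0.2; 0 0 0 0 -0.03 0.02 0.2; 0 0 0 0 -0.03 0.02 0.2'; python3 plan.py  90 54 35; python3 st.py scene top;python3 crop.py pics/scene_21.png; python3 - <<'E'
import cv2,numpy as np
a=cv2.imread('pics/scene_19.png').astype(int);b=cv2.imread('pics/scene_21.png').astype(int)
d=np.abs(a-b).max(2)
print("changed px foot/near-side region", (d[190:245,215:285]>25).sum(), "old vs prev", (np.abs(a-cv2.imread('pics/scene_18.png').astype(int)).max(2)[190:245,215:285]>25).sum())
t=cv2.imread('pics/top_22.png')[140:260,190:330]; cv2.imwrite('pics/t22c.png',cv2.resize(t,None,fx=4.5,fy=4.5,interpolation=cv2.INTER_CUBIC))
E
```

```text
time: 12.42
position: [0.4877, -0.0735, 0.0879]
tool_rot: [0.057, 0.888, 0.456, 0.031]
ft_force: [-0.0, -1.2, -0.3]
grip_width: 0.0345
t 12.43 tcp jig mm [-120.8    3.4   59.9] tilt 54.4 F jig [-1.2 -0.1 -0.3] w 34.5 M [-0.47  0.05 -0.01]
 tool x in jig [ 0.006  1.    -0.003]  y [ 0.582 -0.001  0.813]  z [ 0.813 -0.006 -0.582]  q [-0.81  0.85  1.75  0.71  1.33 -2.72]
est theta,d [92.5 23.3]
th90.0 tau54.0 w35.0: turn 0.08 y 0.18 z -0.07 g 0.20  tgt [-118.9   67.2]
t 12.43 tcp jig mm [-120.8    3.4   59.9] tilt 54.4 F jig [-1.2 -0.1 -0.3] w 34.5 M [-0.47  0.05 -0.01]
 tool x in jig [ 0.006  1.    -0.003]  y [ 0.582 -0.001  0.813]  z [ 0.813 -0.006 -0.582]  q [-0.81  0.85  1.75  0.71  1.33 -2.72]
pics/scene_21.png
pics/top_22.png
changed px foot/near-side region 47 old vs prev 287
```

View pics/scene_21c.png

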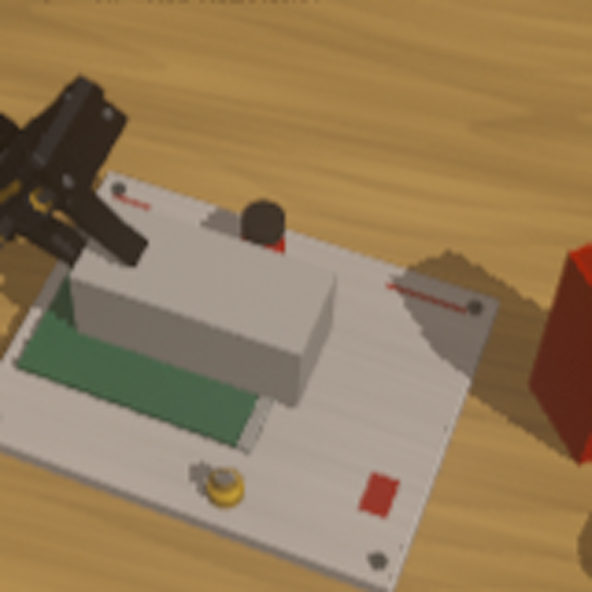

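View pics/t22c.png

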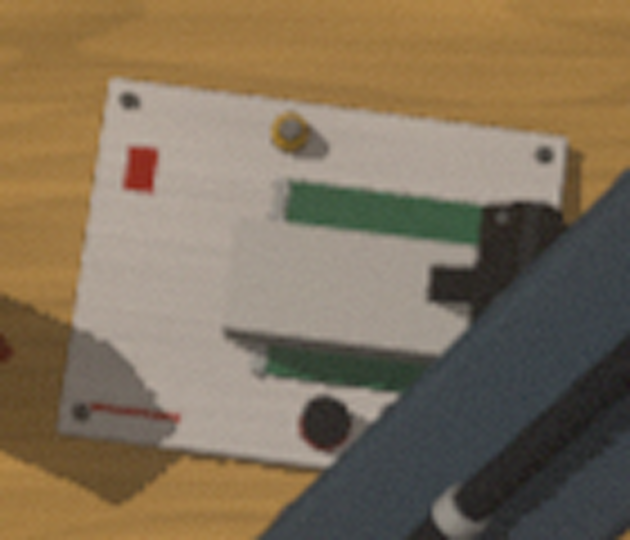

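The pot stopped moving in the last lowering step, so it is resting on the pad. I'm withdrawing the fingers along their own axis.

```bash
python3 -m crank '0 0 0 0 0 -0.3 0.2; 0 0 0 0 0 -0.4 0.2; 0 0 0 0 0 -0.6 0.2; 0 0 0 0 0 -0.8 0.2;0 0 0 0 0 -1 0.2'; python3 -m crank '0 0 0 0 0 -1 0.2; 0 0 0 0 0 -1 0.2; 0 0 0 0 0 0 0.2'; python3 st.py scene top wrist; ls -t pics|head -3
python3 - <<'E'
import cv2
t=cv2.imread('pics/top_24.png')[140:260,190:330]; cv2.imwrite('pics/t24c.png',cv2.resize(t,None,fx=4.5,fy=4.5,interpolation=cv2.INTER_CUBIC))
E
python3 crop.py pics/scene_23.png
```

```text
time: 13.15
position: [0.4729, -0.177, 0.1635]
tool_rot: [0.057, 0.887, 0.457, 0.029]
ft_force: [0.7, 0.4, -0.7]
grip_width: 0.035
time: 13.52
position: [0.4637, -0.2497, 0.2149]
tool_rot: [0.058, 0.889, 0.453, 0.032]
ft_force: [0.6, 0.6, -0.6]
grip_width: 0.035
t 13.53 tcp jig mm [-298.7    5.4  186.9] tilt 54.0 F jig [ 0.6 -0.5 -0.6] w 35.0 M [-0.48  0.13 -0.04]
 tool x in jig [ 0.009  1.    -0.004]  y [ 0.588 -0.002  0.809]  z [ 0.809 -0.01  -0.588]  q [-1.03  0.73  1.46  0.54  1.75 -2.6 ]
pics/scene_23.png
pics/top_24.png
pics/wrist_25.png
wrist_25.png
top_24.png
scene_23.png
```

View pics/t24c.png

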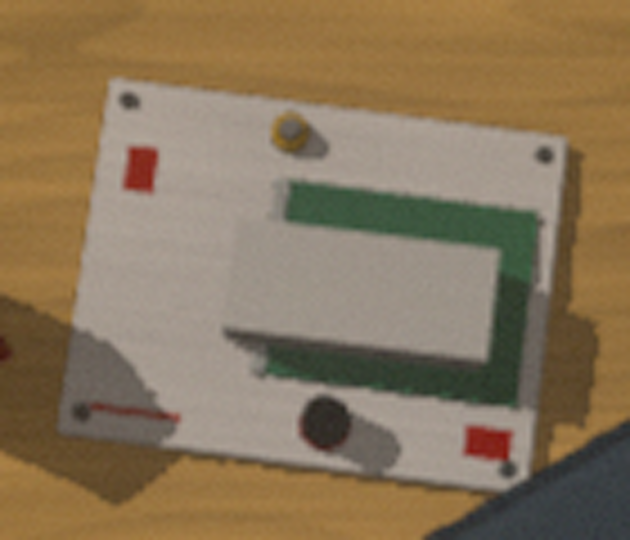

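View pics/scene_23c.png

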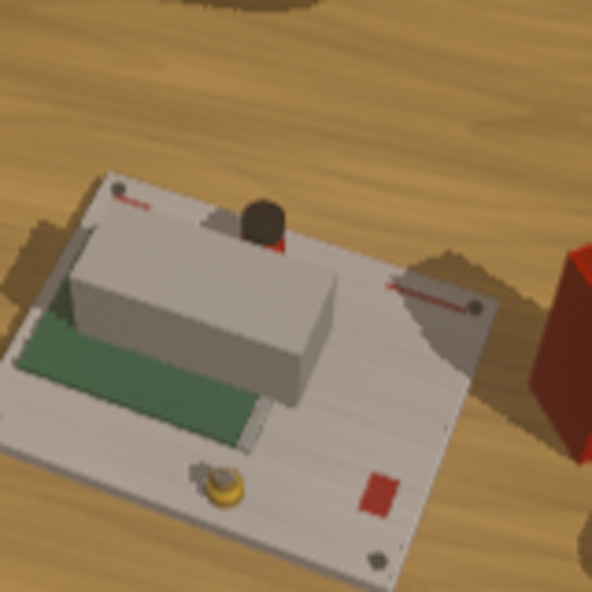

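```bash
python3 - <<'E'
from st import *
p=viewer.camera("top")
for u,v in [(237,218),(225,330),(500,247),(490,362)]:
    P=atz(p,190+u/4.5,140+v/4.5,.098); print(np.round(J.T@(P-S-np.array([-.002,-.003,0]))*1000,1))
state()
E
```

```text
[ 17.5 -24.2  70. ]
[15.5 46.1 70. ]
[-147.   -26.8   70. ]
[-148.9   45.1   70. ]
t 13.72 tcp jig mm [-293.4    6.9  184.9] tilt 54.4 F jig [ 0.7 -0.  -0.2] w 34.8 M [-0.51  0.08 -0.03]
 tool x in jig [0.006 1.    0.002]  y [ 0.581 -0.005  0.814]  z [ 0.814 -0.004 -0.581]  q [-1.02  0.73  1.46  0.55  1.75 -2.6 ]
```

```bash
python3 -c "
from rig import robot
print(robot.hand_in())"
```

```text
the job is handed in; nothing more can be done
None
```

The white pot is lying flat on its side, lengthwise along the green pad, with its foot still at the stop, and I have handed the job in. No verdict is reported.

**What I did:** I set one finger on each side of the +x wall at the mouth, loosely, without gripping. The outer finger nudged the pot past its balance point. The inner finger then held it back and lowered it slowly until it stopped moving on the pad. I pulled the fingers out along their own axis. The last reading before hand-in was at about 13.7 s, and the readings taken along the way never showed more than about 2 N at the wrist.

**Last checks:**
- **Foot:** about 16.5 mm behind the stop edge, within the expected 10 to 25 mm.
- **Length:** about 164.5 mm at the height expected if it lies flat, so it is down level.
- **Alignment:** within about 1° of the jig. Across the jig the pot runs from -25 to +46 mm, so it is about 10 mm off centre but fully on the pad.
- **Bystanders:** the jar and the nut look unmoved in the final pictures. I did not measure the other bystanders separately; the arm stayed well clear of them.

**Disagreement:** the top and scene cameras differed by about 6 mm in x and y, so I used their average. It did not affect the outcome.

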